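# Load a new roll of wrapping paper into the counter roll cutter

### The arm

A 6-joint arm with a two-finger parallel gripper is mounted at the origin on the work surface; the furniture and walls round the work are solid. World frame = base frame: x ahead of the robot, y to its left, z up, the work surface at z = 0. Lengths are in m, angles in rad, forces in N, time in s.
With the tool pointing down it reaches from about 0.225 to 0.875 m from the base axis. Payload 3.4 kg.
Tool frame: the origin (TCP) lies at the very end of the fingers, on their centre line; the grasp point (between the pads) lies 19 mm behind it (manip.pinch_z is the x of the grasp point in the tool frame, in m); x points along the fingers, z is the direction in which the jaws open and shut, and the axes are right-handed (so a half turn about x gives the same grasp; the last joint's range is limited). The gripper opens to 85 mm and grips with 20 to 120 N. Pads are 22 mm wide; open, the fingers measure 114 mm over their backs; the gripper's body (76 mm by 85 mm) begins 54 mm behind the grasp point. The pads swing forward as they close: fully open they stand 13 mm farther back than shut.
Start: joints at [1.08, 0.276, 1.505, -0, 1.361, -0.121], TCP at [0.208, 0.536, 0.231] pointing down, gripper open.
Joint ranges: [-2.89, 2.89], [-0.75, 2.08], [0.22, 2.7], [-1.18, 4.32], [0.11, 2.71], [-2.7, 2.7]. Speed limits (rad/s): [2.57, 2.57, 3.14, 3.14, 3.14, 3.14].

### API

Orientations are given as [roll, pitch, yaw] about the fixed x, y, z axes, in that order (R = Rz(yaw) Ry(pitch) Rx(roll)).
In Python, from workcell import status, grab_frame, manip gives the robot as it stands.
- The arm moves only by the tool drive_tool, never from a script. Its argument "steps" is one flat list of numbers, 7 for each row, row after row: the turn, a rotation vector about the tool's x, y, z scaled (see below), then the shift along the tool's x, y, z scaled (see below), then the opening, from 0 (shut) to 1 (fully open). A call has 1 to 5 rows; each row is the pose to reach, as a shift and turn from the pose commanded when the call began, along the tool's axes at that moment; what a row does not reach only later rows make up. The controller multiplies each number of a shift by 50 cm and each number of a turn by 45 degrees. A row lasts 1/8 s, in which the tool goes at most 62.5 mm and 10.7 degrees, less where a joint would pass 70% of its speed; a pose out of reach is approached as far as the arm can. A call with a number of a shift or a turn outside -1 to 1 is refused whole. A call with a gripper value outside its range is refused whole. The fingers move at their own pace and stop on an object; "newtons" is the grip in N (left out, the last holds). Time passes only in rows, so rows that repeat a pose let the fingers close. It gives the time, the measured TCP pose, the force and the opening at its end, in the units of the state.
- status.get_obs(): the state, without advancing time (a new reading comes with each control period).
- grab_frame(name): name is "scene" or "top"; returns a dict with "frame" (400x640x3 uint8, red, green, blue), "vertical_fov" (degrees; the focal length in pixels is half the picture's height over the tangent of half this angle, whatever the lens; pixels are square), "cx", "cy" (the principal point, pixels), "dist_coeffs" ([k1, k2, p1, p2, k3] as OpenCV has them; the pictures are not rectified), "rvec" (rotation vector, rad) and "tvec" (3), from world to camera coordinates, as OpenCV has them. Camera axes: x right, y down, z forward; pixel columns grow to the right and rows downward; lengths in m; the calibration is good to about 2 mm. A picture is of the moment at which its call begins. There is no depth.
- manip.close_job(): hands the job in, once; it reports no verdict.
The state is a dict: "t": time; "joint_pos": joint angles; "qd": joint speeds; "tau": joint torques, N m; "eef_pos": TCP position; "ee_rot": TCP orientation; "ft_force": force on the tool from outside, world axes, zero at the start; "torque": the same for the moment, N m; "gripper_width": finger opening in m.
Only numpy, scipy, OpenCV 4.12 (cv2) and the standard library are available. Lean on these libraries where they do the work, as an engineer would, in place of code of your own. Each camera call takes 0.05 s, during which the arm holds its last target.

### The job

Load the new roll of white wrapping paper into the roll cutter on the counter: swing the cutter bar up and back by its handle until it stays there, lay the roll's spindle across the two slotted side plates so that it rests at the bottom of both slots, then bring the cutter bar forward again so that it rests on the paper. Leave the jam jar where it is.

Things in the scene. Friction and masses are not known exactly. Their poses are not given: they have to be found in the camera images.
- stand: Roll cutter, fixed: grey base 158 x 204 x 6 mm with two upright side plates 4.5 mm thick, 101 mm high (local y = 88 to 92.5 and -88 to -92.5 mm, x = -46 to +90 mm). Origin on the counter top, midway between the plates, below the slots; x points from the slots back to the hinge, y from plate to plate, z up. Between the plates only the cutter bar stands higher than 40 mm.
- stand_slot_left (a point): Middle of the slot's bottom in the side plate at the stand's +y (stand frame 0, 90, 65 mm). The slot is open at the top, 14 mm wide, flat at the bottom, straight-walled to z = 84 mm, then flared to 38 mm wide at z = 99 mm.
- stand_slot_right (a point): The same for the side plate at the stand's -y (stand frame 0, -90, 65 mm).
- cutter_bar: Steel cutter bar, 18 mm wide, 168 mm long (y), 6 mm thick, with a toothed edge 15 mm from its centre line, on two arms just inside the side plates. Origin on the hinge axis, midway between the plates; the bar's centre is at x = -80 mm; y along the bar, z out of the side that bears the handle. With its arms 170 g.
- paper_roll: New roll of white wrapping paper, 54 mm thick, 144 mm wide, on a fixed steel spindle 10 mm thick, 214 mm long, 35 mm out at each end. About 300 g. Origin at its centre, y along the spindle. It starts lying on the counter (origin at z = 27 mm); either end may go to either plate. In the slots its origin is at z = 70 mm, with about 10 mm of play along the spindle either way.
- spindle_end_a (a point): The spindle's tip at the roll's +y end, on the axis, 107 mm from the roll's centre.
- spindle_end_b (a point): The spindle's tip at the roll's -y end, on the axis, 107 mm from the roll's centre.
- jam_jar: Bystander: jar of red jam with a yellow lid, 62 mm in diameter, 85 mm high, between roll and cutter at the back. Origin at the centre of its underside. (Nearer the robot stand, unlisted: a calculator, a roll of tape, a till tablet 153 mm high and a white card reader at the right, a dark wooden tray with steel tongs at the left.)
- cutter_hinge (a joint): Cutter bar's angle about its hinge (rad), 0 to 2.27, growing as it swings back. Hinge axis along the stand's y at x = 75, z = 85 mm. At 0 its arms point forward (-x), 0.175 rad below level, and the bar lies over the slots, in the way. Moves freely, damped (falls at about 1 rad/s): below about 1.4 it falls forward, past about 1.7 it falls back to its stop at 2.27. On a loaded roll it rests at about 0.38.
- cutter_handle (a point): Middle of the grip of the bow handle on the cutter bar: a black sleeve 12 mm thick, 48 mm long, parallel to the bar, 40 mm from the bar's centre line along the bar's z, on two steel legs 72 mm apart. Can be pinched from above across the stand's x, turning between the fingers as the bar swings, or pushed. At the back stop it is at stand x = 150, z = 134 mm, the bar at x = 115, z = 154: little room for a finger between, better pushed from behind.

How it is judged:
By the outcome, as a careful person would: the job done as asked, in the order asked, and still so for the second after the job is handed in, with the robot touching nothing.
It also fails if it takes over 64 s, if anything falls off the work surface, if the arm or the gripper's body presses on something with over 40 N, if the wrist force passes 120 N, or if a joint passes its speed limit or range.

## Working session

There is one attempt and no reset: what is moved stays moved. The work goes in short steps, Python scripts to look and compute and a tool call to move; the robot and the scene stay as the last step left them, time stands still between calls to the robot, and variables do not carry over. Pictures are saved under pics/ and viewed, and the job is handed in when it is done.

Besides the shell and the picture viewer there is one more tool, called by a JSON object that holds its "method" and its "body". drive_tool: Moves the arm, as the interface text tells. Shifts and turns lie within -1 to 1; 1 stands for 50 cm of shift or 45 degrees of turn. Its arguments: {"type":"object","properties":{"steps":{"type":"array"},"newtons":{"type":"number"}},"required":["steps"]}

```bash
ls; mkdir -p pics; python3 - <<'E'
from workcell import status, grab_frame, manip
import cv2
print(status.get_obs(), manip.pinch_z)
for n in("scene","top"):
    f=grab_frame(n); cv2.imwrite(f"pics/{n}0.png",f["frame"][:,:,::-1]); print({k:v for k,v in f.items() if k!="frame"})
E
```

```text
pics
{'t': 0.0, 'joint_pos': array([ 1.07997421e+00,  2.76597096e-01,  1.50612962e+00,  4.20991011e-05,
        1.36067976e+00, -1.21018946e-01]), 'qd': array([-0.00055067,  0.00138053,  0.0006179 , -0.00035891, -0.00094335,
        0.00064644]), 'tau': array([ 3.32139462e-03, -4.16768646e+01, -2.45804179e+01,  3.46433444e-04,
        1.10605900e-02,  2.59667253e-06]), 'eef_pos': array([0.20757867, 0.53566886, 0.2304399 ]), 'ee_rot': array([ 2.99788669,  1.56898204, -2.08431427]), 'ft_force': array([-0.7065849 , -0.17826622,  0.02330704]), 'torque': array([0.02438476, 0.0510438 , 0.02661146]), 'gripper_width': 0.08528741577372853} -0.0187
{'vertical_fov': 47.140775360752485, 'cx': 321.3730644778052, 'cy': 187.0499343848271, 'dist_coeffs': array([0.00694994, 0.        , 0.        , 0.        , 0.        ]), 'rvec': array([ 1.84511516, -1.00560087,  0.64164411]), 'tvec': array([-0.17548636,  0.27919555,  0.87455256])}
{'vertical_fov': 51.2222145909807, 'cx': 318.56125402448185, 'cy': 198.7242999393809, 'dist_coeffs': array([-0.01367596,  0.        ,  0.        ,  0.        ,  0.        ]), 'rvec': array([ 2.17363051, -2.21184117,  0.02341256]), 'tvec': array([0.12217662, 0.4554152 , 1.0217368 ])}
```

View pics/scene0.png

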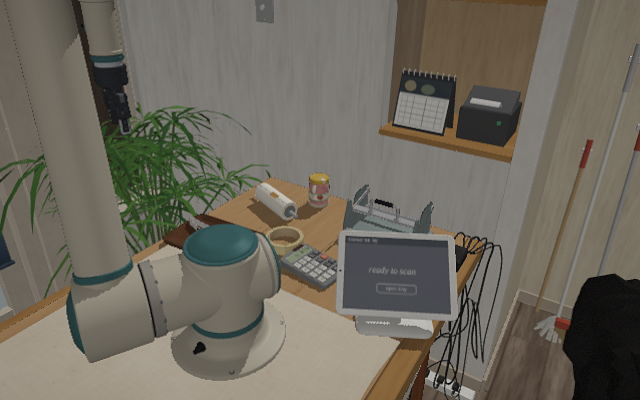

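View pics/top0.png

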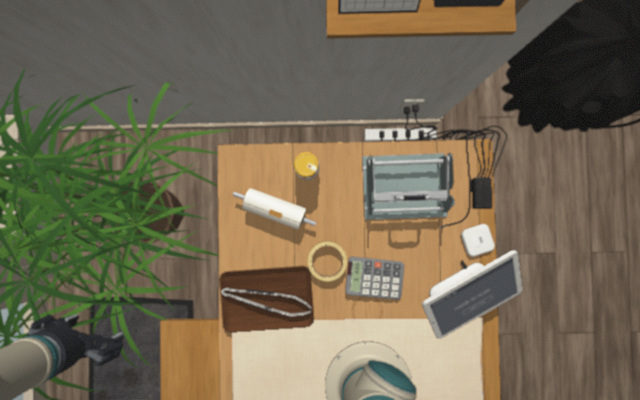

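```bash
cat > h.py <<'E'
from workcell import status, grab_frame, manip
import cv2, numpy as np
from scipy.spatial.transform import Rotation as R
def cam(f):
    fl=200/np.tan(np.radians(f["vertical_fov"]/2))
    return np.array([[fl,0,f["cx"]],[0,fl,f["cy"]],[0,0,1]]),f["dist_coeffs"],f["rvec"],f["tvec"]
def proj(f,P):
    K,d,r,t=cam(f); return cv2.projectPoints(np.atleast_2d(np.array(P,float)),r,t,K,d)[0][:,0]
def unproj(f,uv,z):
    K,d,r,t=cam(f); n=cv2.undistortPoints(np.array(uv,float).reshape(-1,1,2),K,d)[:,0]
    Rm=cv2.Rodrigues(r)[0]; c=-Rm.T@t; D=np.c_[n,np.ones(len(n))]@Rm
    z=np.broadcast_to(z,len(D)); return c+D*((z-c[2])/D[:,2])[:,None]
def crop(f,x0,y0,x1,y1,s,name):
    im=f["frame"][y0:y1,x0:x1,::-1]; cv2.imwrite(name,cv2.resize(im,None,fx=s,fy=s,interpolation=cv2.INTER_CUBIC))
def shot(n): return grab_frame(n)
E
python3 - <<'E'
from h import *
f=shot("top"); crop(f,350,140,470,240,6,"pics/t1.png"); crop(f,220,140,340,240,6,"pics/t2.png")
f=shot("scene"); crop(f,330,175,450,255,6,"pics/s1.png"); crop(f,240,160,340,230,6,"pics/s2.png")
E
```

```text
(no output)
```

View pics/t1.png

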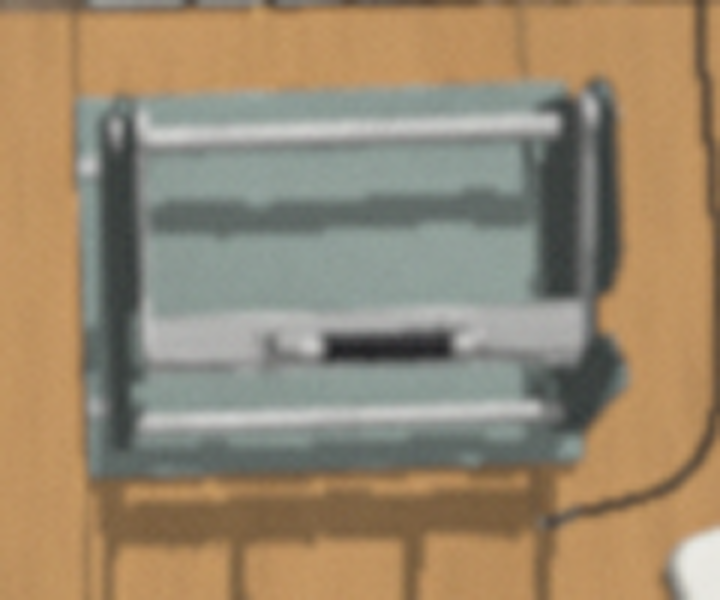

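View pics/t2.png

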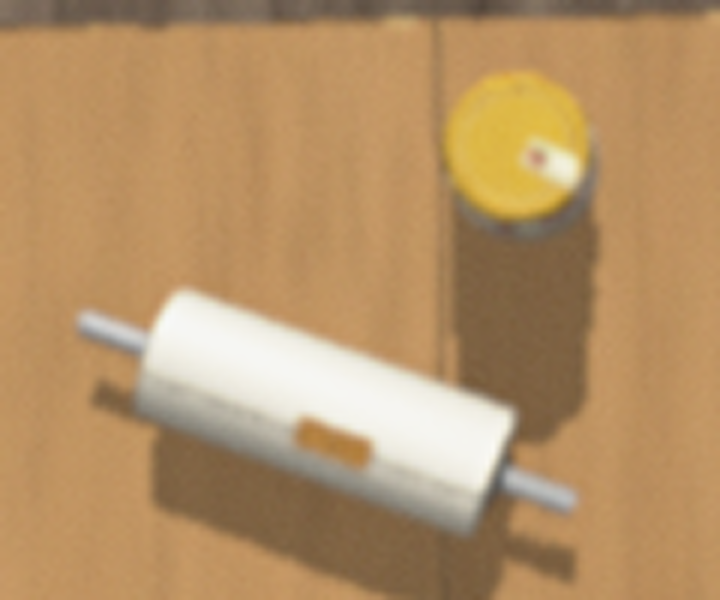

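View pics/s1.png

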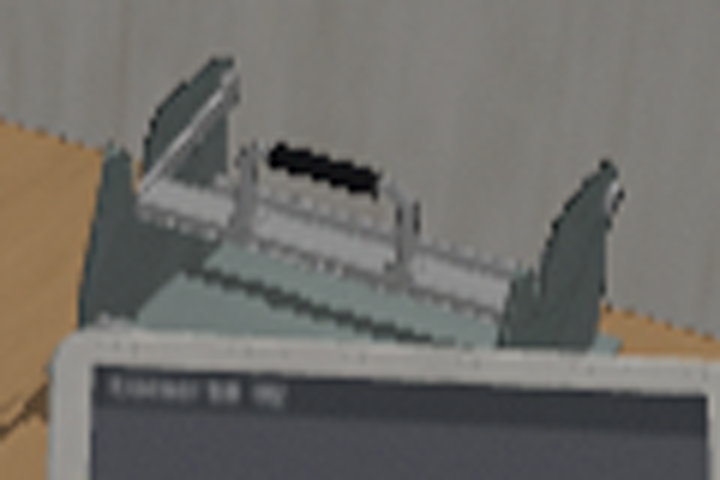

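View pics/s2.png

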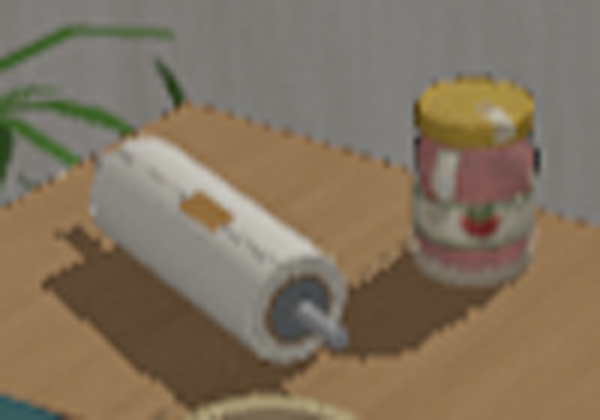

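```bash
python3 - <<'E'
from h import *
f=shot("top"); g=shot("scene")
o=np.array([350,140]); p=lambda a:(np.array(a,float)+.0)/6+o-.4
B=unproj(f,p([(78,98),(570,82),(95,475),(582,462)]),.006); print("base",B.round(4))
print("h top",unproj(f,p([(388,346)]),.1105), "ends",unproj(f,p([(325,346),(452,345)]),.1105))
# handle triangulate
hs=np.array([323,168])/6+np.array([330,175])-.4
print("h scene",unproj(g,[hs],.1105))
o2=np.array([220,140]);q=lambda a:np.array(a,float)/6+o2-.4
print("roll tips top",unproj(f,q([(80,322),(575,502)]),.027))
print("jar lid",unproj(f,q([(517,145)]),.085))
s2=np.array([338,340])/6+np.array([240,160])-.4
print("tip scene",unproj(g,[s2],.027))
c=np.array([[305,303]])/6+np.array([240,160])-.4
K,d,r,t=cam(f); Rm=cv2.Rodrigues(r)[0]; print("cams",-Rm.T@t); K,d,r,t=cam(g);Rm=cv2.Rodrigues(r)[0]; print(-Rm.T@t)
E
```

```text
base [[ 0.5622  0.0029  0.006 ]
 [ 0.565  -0.2006  0.006 ]
 [ 0.406  -0.0008  0.006 ]
 [ 0.4079 -0.2009  0.006 ]]
h top [[ 0.45297273 -0.10048753  0.1105    ]] ends [[ 0.45338806 -0.07718939  0.1105    ]
 [ 0.4529219  -0.12415502  0.1105    ]]
h scene [[ 0.45069403 -0.10057492  0.1105    ]]
roll tips top [[0.47387351 0.32296867 0.027     ]
 [0.39733918 0.12253342 0.027     ]]
jar lid [[0.53556806 0.14098602 0.085     ]]
tip scene [[0.39358462 0.12071346 0.027     ]]
cams [0.41684713 0.09612884 1.04080446]
[-0.46690568 -0.48722685  0.64668144]
```

```bash
cat >> h.py <<'E'
SO=np.array([.463,-.1003,0]); SY=.011
def stand(p): return SO+R.from_euler('z',SY).apply(p)
def down(yaw):  # jaw axis along yaw direction
    z=np.array([np.cos(yaw),np.sin(yaw),0]); x=np.array([0,0,-1.]); return R.from_matrix(np.c_[x,np.cross(z,x),z])
def cur():
    s=status.get_obs(); return s,np.array(s["eef_pos"]),R.from_euler('xyz',s["ee_rot"])
def rows(pts,Rt,P0=None,R0=None):
    """pts: TCP targets"""
    s,P,Rc=cur(); P=P if P0 is None else P0; Rc=Rc if R0 is None else R0
    for p in np.atleast_2d(pts):
        t=(Rc.inv()*Rt).as_rotvec(degrees=True)/45; d=Rc.inv().apply(np.array(p)-P)/.5
        print("turn",t.round(3),"shift",d.round(3))
E
python3 - <<'E'
from h import *
s,P,Rc=cur(); print(Rc.as_matrix().round(3), s["joint_pos"].round(3))
print("jaw yaw deg",np.degrees(np.arctan2(*Rc.as_matrix()[[1,0],2])))
h=stand([-.0108,0,.1105]); print(h)
for y in (SY,SY+np.pi): rows([h[0],h[1],.23],down(y))
f=shot("top");g=shot("scene")
# shelf corner triangulation
def ray(f,uv):
    a=unproj(f,[uv],.0)[0];K,d,r,t=cam(f);c=-cv2.Rodrigues(r)[0].T@t;return c,(a-c)/np.linalg.norm(a-c)
c1,d1=ray(f,(328,35));c2,d2=ray(g,(380,133))
A=np.c_[d1,-d2];k=np.linalg.lstsq(A,c2-c1,rcond=None)[0];print("shelf",c1+k[0]*d1,c2+k[1]*d2)
print("table back edge",unproj(f,[(300,145),(218,145),(497,150)],0))
E
```

```text
[[-0.    -0.932  0.361]
 [-0.     0.361  0.932]
 [-1.     0.    -0.   ]] [ 1.08   0.276  1.505  0.     1.361 -0.121]
jaw yaw deg 68.81051692856907
[ 0.45220065 -0.1004188   0.1105    ]
turn [ 1.515e+00 -1.000e-03  0.000e+00] shift [ 0.002 -0.916 -1.01 ]
turn [-2.485e+00 -0.000e+00 -1.000e-03] shift [ 0.002 -0.916 -1.01 ]
shelf [0.81073884 0.08508049 0.14323804] [0.8110314  0.08454542 0.14337301]
table back edge [[ 0.5937505   0.15872352  0.        ]
 [ 0.59802801  0.36582998  0.        ]
 [ 0.57162117 -0.33299168  0.        ]]
```

{"method": "drive_tool", "body": {"steps": [0.9,0,0,0,-0.6,-0.66,0.5,0.9,0,0,0,-0.6,-0.66,0.5,0.9,0,0,0,-0.6,-0.66,0.5,0.9,0,0,0,-0.6,-0.66,0.5,0.9,0,0,0,-0.6,-0.66,0.5]}}

```text
t: 1.02
eef_pos: [0.3208, 0.2428, 0.2316]
ee_rot: [-0.2, 1.569, 0.294]
ft_force: [1.1, -0.8, 0.5]
gripper_width: 0.0429
```

```bash
python3 - <<'E'
from h import *
s,P,Rc=cur();print(s["t"],P,s["gripper_width"])
h=stand([-.0108,0,.1105]); rows([h[0],h[1],.18],down(SY))
E
```

```text
1.025 [0.32076202 0.24284673 0.23160203] 0.04287010373256358
turn [ 0.615  0.002 -0.   ] shift [ 0.103 -0.729 -0.094]
```

{"method": "drive_tool", "body": {"steps": [0.615,0,0,0.1,-0.73,-0.094,0.5,0.615,0,0,0.1,-0.73,-0.094,0.5,0.615,0,0,0.1,-0.73,-0.094,0.5,0.615,0,0,0.1,-0.73,-0.094,0.5,0.615,0,0,0.1,-0.73,-0.094,0.5]}}

```text
t: 1.65
eef_pos: [0.4317, -0.0466, 0.1893]
ee_rot: [0.091, 1.569, 0.102]
ft_force: [0.7, 0.9, 0.6]
gripper_width: 0.0429
```

```bash
python3 - <<'E'
from h import *
s,P,Rc=cur();print(s["t"],P,s["gripper_width"])
h=stand([-.0108,0,.1105]); rows([h[0],h[1],.16],down(SY))
E
```

```text
1.65 [ 0.43169147 -0.04663277  0.18934772] 0.04293564520286728
turn [-0.001  0.002 -0.   ] shift [ 0.059 -0.108  0.04 ]
```

{"method": "drive_tool", "body": {"steps": [0,0,0,0.06,-0.108,0.04,0.5,0,0,0,0.06,-0.108,0.04,0.5,0,0,0,0.06,-0.108,0.04,0.5]}}

```text
t: 2.02
eef_pos: [0.4513, -0.0981, 0.159]
ee_rot: [2.366, 1.569, 2.376]
ft_force: [-0.5, 0.1, -0.0]
gripper_width: 0.0424
```

```bash
python3 - <<'E'
from h import *
s,P,Rc=cur();print(s["t"],P,s["gripper_width"])
h=stand([-.0108,0,.1105]); rows([h[0],h[1],.0915],down(SY))
f=shot("top");crop(f,340,120,480,240,5,"pics/t3.png");g=shot("scene");crop(g,320,100,460,250,5,"pics/s3.png")
E
```

```text
2.025 [ 0.45127178 -0.0980798   0.15901712] 0.0424093394360938
turn [-0.001 -0.001 -0.001] shift [ 0.135 -0.005  0.002]
```

View pics/s3.png

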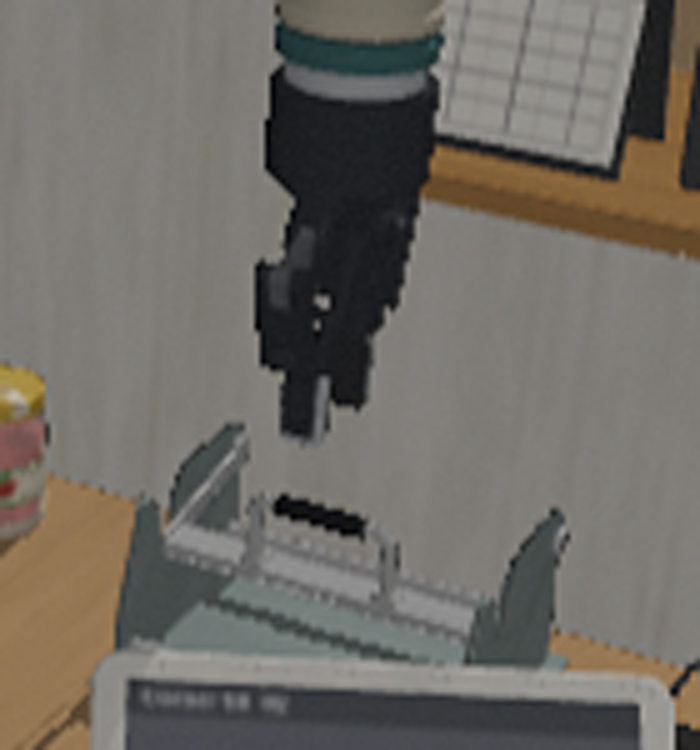

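View pics/t3.png

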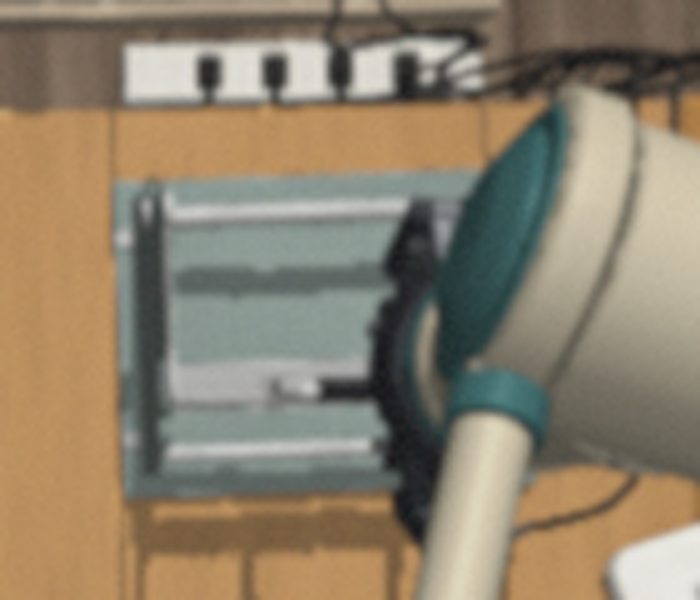

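{"method": "drive_tool", "body": {"steps": [0,0,0,0.1,-0.005,0.002,0.5,0,0,0,0.135,-0.005,0.002,0.5,0,0,0,0.135,-0.005,0.002,0.5,0,0,0,0.135,-0.005,0.002,0,0,0,0,0.135,-0.005,0.002,0], "newtons": 25}}

```text
t: 2.75
eef_pos: [0.453, -0.1007, 0.0931]
ee_rot: [-0.567, 1.569, -0.555]
ft_force: [-1.0, 1.8, 4.7]
gripper_width: 0.0109
```

{"method": "drive_tool", "body": {"steps": [0,0,0,0,0,0,0,0,0,0,0,0,0,0]}}

```text
t: 3.0
eef_pos: [0.4531, -0.1007, 0.0931]
ee_rot: [-0.058, 1.569, -0.047]
ft_force: [-1.7, 0.7, 7.1]
gripper_width: 0.0111
```

```bash
python3 - <<'E'
from h import *
s,P,Rc=cur();print(s["t"],P,s["gripper_width"],s["ft_force"])
g=shot("scene");crop(g,320,100,460,250,5,"pics/s4.png")
# arc targets relative to current grasp point
d0=np.array([-.0858,0,.0255])
a0=np.arctan2(.0255,-.0858)
for th in np.arange(0,1.95,.1):
    a=a0-th; d=.0895*np.array([np.cos(a),0,np.sin(a)])-d0
    w=R.from_euler('z',SY).apply(d); print(round(th,2),(Rc.inv().apply(w)/.5).round(3))
E
```

```text
3.0 [ 0.45306287 -0.10065916  0.09308596] 0.011142014963602004 [-1.74088753  0.7486219   7.08244775]
0.0 [ 0. -0.  0.]
0.1 [-0.017 -0.     0.006]
0.2 [-0.033 -0.     0.014]
0.3 [-0.048 -0.     0.023]
0.4 [-0.063 -0.     0.034]
0.5 [-0.076 -0.     0.046]
0.6 [-0.088 -0.     0.059]
0.7 [-0.098 -0.     0.073]
0.8 [-0.107 -0.     0.089]
0.9 [-0.115 -0.     0.105]
1.0 [-0.121 -0.     0.122]
1.1 [-0.125 -0.     0.139]
1.2 [-0.127 -0.     0.157]
1.3 [-0.128 -0.     0.175]
1.4 [-0.126 -0.     0.193]
1.5 [-0.123 -0.     0.211]
1.6 [-0.119 -0.     0.228]
1.7 [-0.112 -0.     0.244]
1.8 [-0.104 -0.     0.26 ]
1.9 [-0.094 -0.     0.275]
```

View pics/s4.png

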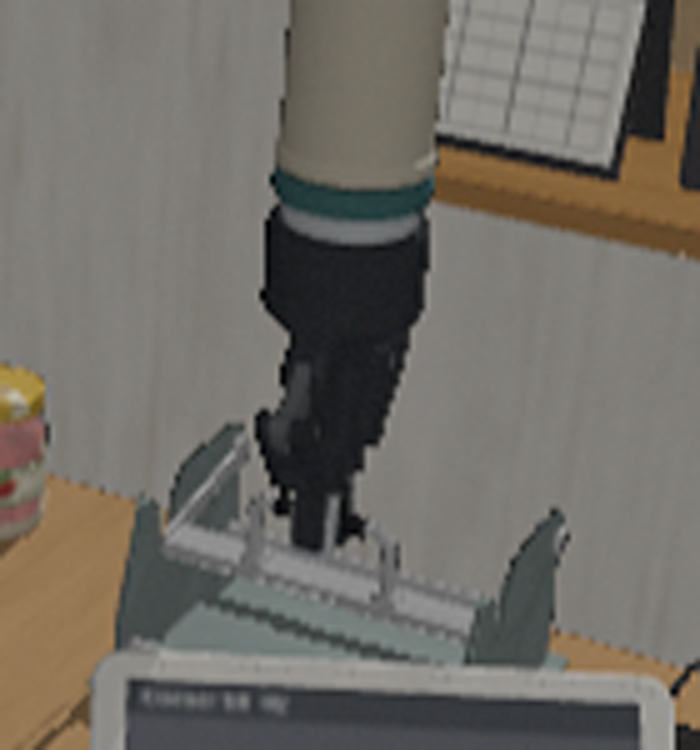

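{"method": "drive_tool", "body": {"steps": [0,0,0,-0.033,0,0.014,0,0,0,0,-0.063,0,0.034,0,0,0,0,-0.088,0,0.059,0,0,0,0,-0.107,0,0.089,0,0,0,0,-0.121,0,0.122,0]}}

```text
t: 3.68
eef_pos: [0.5081, -0.0996, 0.1539]
ee_rot: [3.082, 1.56, 3.094]
ft_force: [-7.9, 0.7, 7.4]
gripper_width: 0.0108
```

{"method": "drive_tool", "body": {"steps": [0,0,0,-0.006,0,0.035,0,0,0,0,-0.005,0,0.071,0,0,0,0,0.002,0,0.106,0,0,0,0,0.013,0,0.13,0,0,0,0,0.022,0,0.146,0]}}

```text
t: 4.3
eef_pos: [0.5875, -0.0983, 0.1405]
ee_rot: [1.633, 1.569, 1.645]
ft_force: [-1.2, 5.3, 3.2]
gripper_width: 0.0108
```

```bash
python3 - <<'E'
from h import *
s,P,Rc=cur();print(s["t"],P,s["gripper_width"],s["ft_force"])
d=R.from_euler('z',-SY).apply(P-SO)-np.array([.075,0,.085-.0187]);print(d,np.hypot(d[0],d[2]))
g=shot("scene");crop(g,320,80,460,230,5,"pics/s5.png")
E
```

```text
4.3 [ 0.58747421 -0.09834634  0.14054068] 0.010753485995608067 [-1.20240298  5.30005841  3.17369813]
[0.04948817 0.00058435 0.07424068] 0.08922307741259912
```

View pics/s5.png

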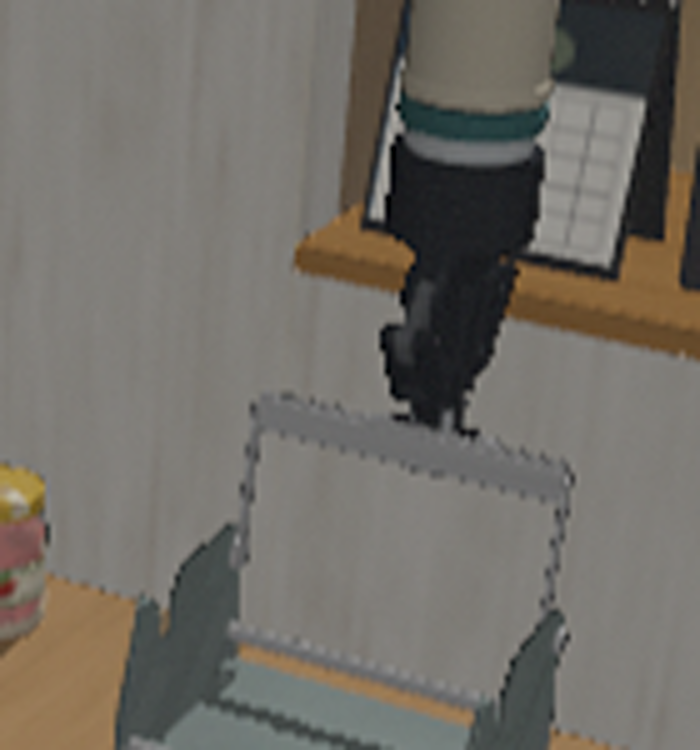

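{"method": "drive_tool", "body": {"steps": [0,0,0,0,0,0,0.3,0,0,0,-0.01,0,0,0.3,0,0,0,-0.1,0,0,0.3,0,0,0,-0.2,0,0,0.3,0,0,0,-0.25,0,0,0.3]}}

```text
t: 4.97
eef_pos: [0.5881, -0.1005, 0.2701]
ee_rot: [-0.421, 1.564, -0.411]
ft_force: [0.6, 0.3, -1.2]
gripper_width: 0.0258
```

```bash
python3 - <<'E'
from h import *
s,P,Rc=cur();print(s["t"],P,s["gripper_width"],s["ft_force"],s["joint_pos"].round(2))
g=shot("scene");crop(g,320,80,460,230,5,"pics/s6.png")
# roll grasp
T1=np.array([.4739,.3230]);T2=np.array([.3973,.1225]);c=(T1+T2)/2;d=(T1-T2);ry=np.arctan2(d[1],d[0])-np.pi/2
print("roll",c,np.degrees(ry))
for y in (ry,ry+np.pi): rows([*c,.2],down(y))
E
```

```text
4.975 [ 0.58808396 -0.10046978  0.27005126] 0.025844764689039127 [ 0.61868611  0.31691777 -1.19165145] [-0.29  0.29  1.39 -0.    1.45 -0.3 ]
roll [0.4356  0.22275] -20.909101231138674
turn [0.478 0.014 0.003] shift [ 0.14   0.651 -0.302]
turn [-3.522 -0.004  0.02 ] shift [ 0.14   0.651 -0.302]
```

View pics/s6.png

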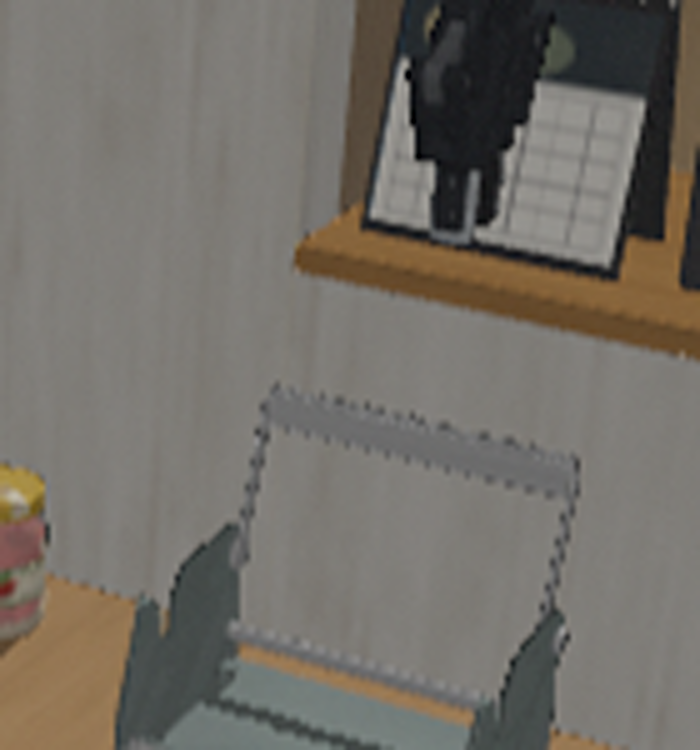

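{"method": "drive_tool", "body": {"steps": [0.48,0,0,0.05,0.651,-0.302,1,0.48,0,0,0.12,0.651,-0.302,1,0.48,0,0,0.14,0.651,-0.302,1,0.48,0,0,0.14,0.651,-0.302,1,0.48,0.012,0,0.14,0.651,-0.302,1]}}

```text
t: 5.65
eef_pos: [0.4543, 0.1772, 0.208]
ee_rot: [-2.96, 1.563, 2.956]
ft_force: [1.1, 1.0, 0.5]
gripper_width: 0.0855
```

```bash
python3 - <<'E'
from h import *
s,P,Rc=cur();print(s["t"],P,s["gripper_width"],s["ft_force"])
c=[.4356,.22275];ry=np.radians(-20.9)
rows([*c,.15],down(ry))
E
```

```text
5.65 [0.45425578 0.17716525 0.20797101] 0.08551753067469865 [1.10341975 1.02799262 0.46832689]
turn [-0.002 -0.01   0.002] shift [ 0.116  0.072 -0.067]
```

{"method": "drive_tool", "body": {"steps": [0,0,0,0.1,0.065,-0.062,1,0,0,0,0.1,0.065,-0.062,1,0,0,0,0.1,0.065,-0.062,1,0,0,0,0.1,0.065,-0.062,1]}}

```text
t: 6.15
eef_pos: [0.4392, 0.2168, 0.1599]
ee_rot: [-3.081, 1.564, 2.835]
ft_force: [0.6, -0.1, 0.8]
gripper_width: 0.0853
```

```bash
python3 - <<'E'
from h import *
s,P,Rc=cur();print(s["t"],P,s["gripper_width"],s["ft_force"])
c=[.4356,.22275];ry=np.radians(-20.9)
rows([*c,.007],down(ry))
f=shot("top");crop(f,215,130,345,240,6,"pics/t7.png");f=shot("scene");crop(f,220,60,360,230,5,"pics/s7.png")
E
```

```text
6.15 [0.43920802 0.21682987 0.15993384] 0.08532623466861922 [ 0.61926973 -0.10904173  0.82692615]
turn [-0.003 -0.008  0.   ] shift [ 0.306  0.009 -0.009]
```

View pics/s7.png

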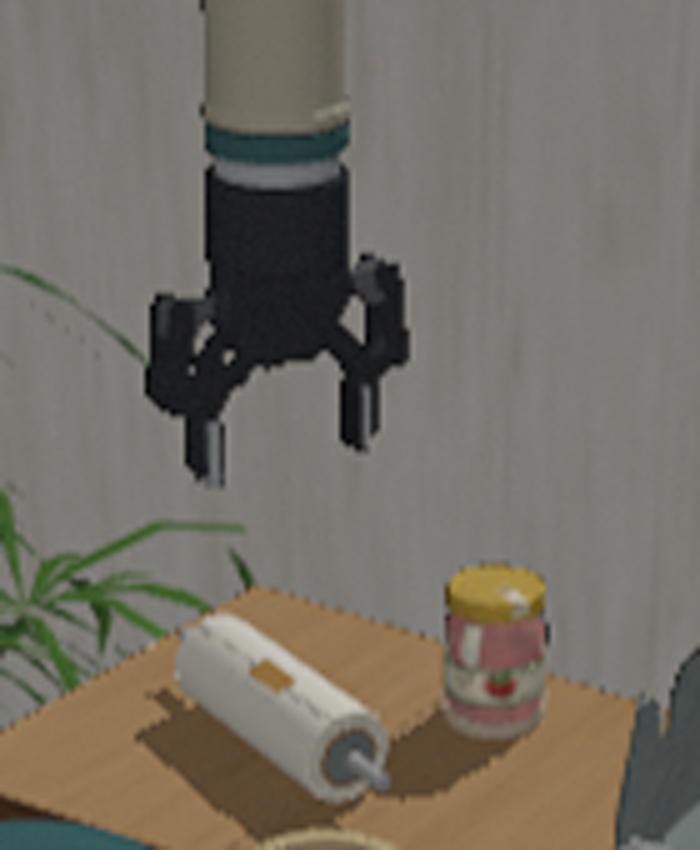

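View pics/t7.png

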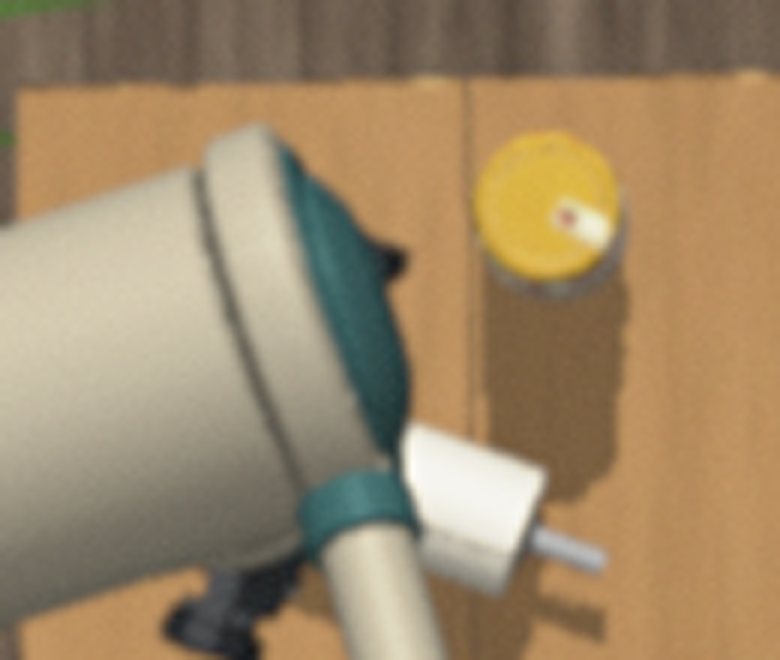

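{"method": "drive_tool", "body": {"steps": [0,-0.008,0,0.12,0.009,-0.009,1,0,-0.008,0,0.22,0.009,-0.009,1,0,-0.008,0,0.28,0.009,-0.009,1,0,-0.008,0,0.3,0.009,-0.009,1,0,-0.008,0,0.304,0.009,-0.009,1], "newtons": 50}}

```text
t: 6.88
eef_pos: [0.4345, 0.2235, 0.0072]
ee_rot: [-2.673, 1.568, -3.039]
ft_force: [-0.7, 1.4, 0.2]
gripper_width: 0.0855
```

{"method": "drive_tool", "body": {"steps": [0,0,0,0,0,0,0.5,0,0,0,0,0,0,0.4,0,0,0,0,0,0,0.4,0,0,0,0,0,0,0.4]}}

```text
t: 7.38
eef_pos: [0.4349, 0.224, 0.0084]
ee_rot: [1.362, 1.57, 0.996]
ft_force: [-0.2, -0.9, 6.9]
gripper_width: 0.0529
```

```bash
python3 - <<'E'
from h import *
s,P,Rc=cur();print(s["t"],P,s["gripper_width"],s["ft_force"])
print(np.degrees(np.arctan2(*Rc.as_matrix()[[1,0],2])))
f=shot("top");crop(f,215,130,345,240,6,"pics/t8.png");f=shot("scene");crop(f,220,60,360,230,5,"pics/s8.png")
E
```

```text
7.375 [0.4348572  0.22402929 0.00842708] 0.052904700925343 [-0.24287862 -0.88867931  6.94993906]
-20.94514009549797
```

View pics/s8.png

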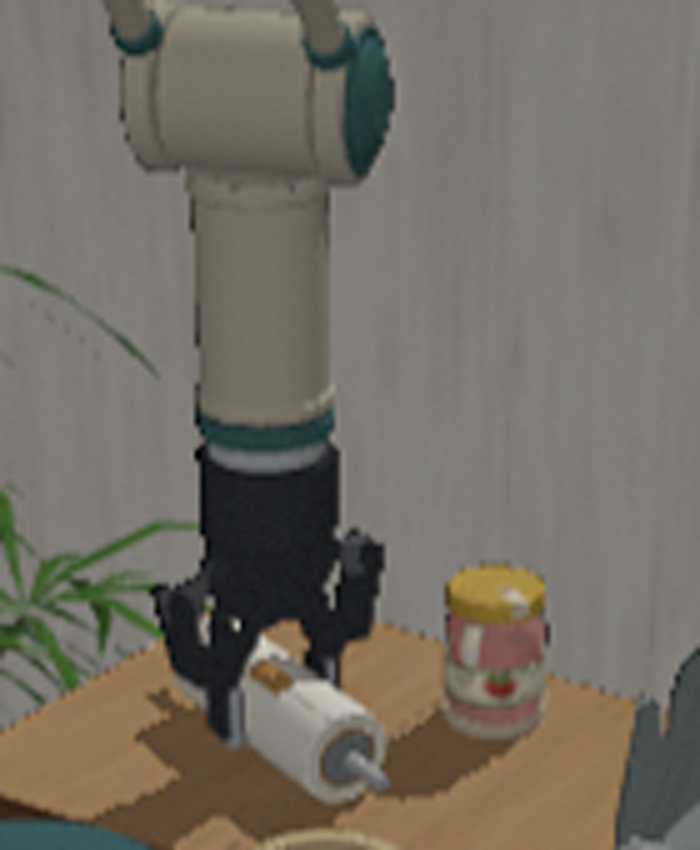

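View pics/t8.png

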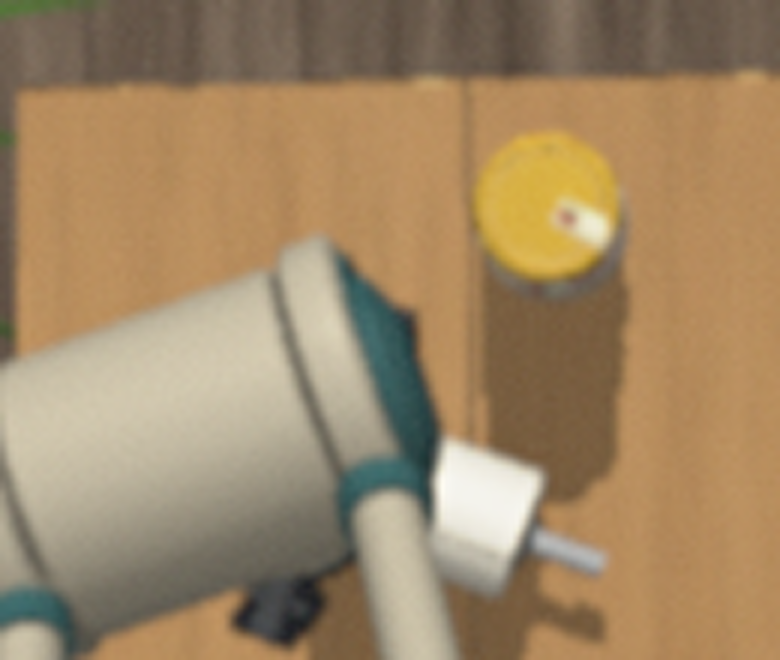

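{"method": "drive_tool", "body": {"steps": [0,0,0,-0.06,0,0,0.4,0,0,0,-0.16,0,0,0.4,0,0,0,-0.28,0,0,0.4,0,0,0,-0.36,0,0,0.4,0,0,0,-0.38,0,0,0.4]}}

```text
t: 8.1
eef_pos: [0.4353, 0.2243, 0.1996]
ee_rot: [0.937, 1.568, 0.571]
ft_force: [0.1, -0.5, -3.6]
gripper_width: 0.0527
```

```bash
python3 - <<'E'
from h import *
s,P,Rc=cur();print(s["t"],P,s["gripper_width"],s["ft_force"])
rows([*SO[:2],.18],down(SY))
g=shot("scene");crop(g,240,60,400,230,5,"pics/s9.png")
E
```

```text
8.1 [0.43525924 0.22430995 0.19960993] 0.052681082115331665 [ 0.11976069 -0.51666943 -3.6349211 ]
turn [-0.48   0.003 -0.002] shift [ 0.038 -0.587  0.284]
```

View pics/s9.png

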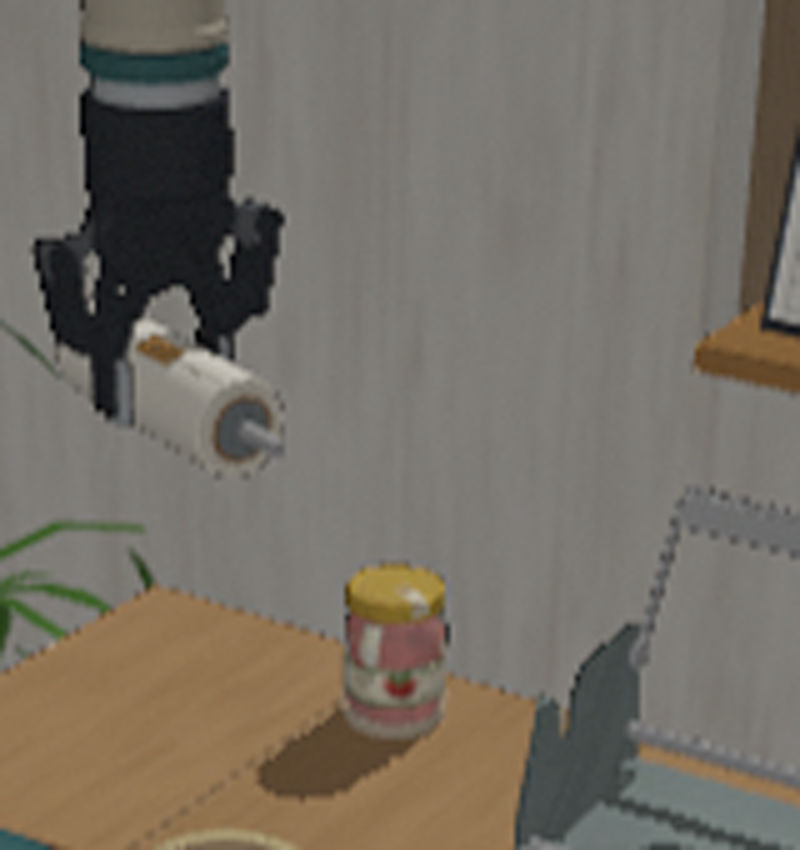

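{"method": "drive_tool", "body": {"steps": [-0.1,0,0,0,-0.08,0.04,0.4,-0.25,0,0,0,-0.19,0.1,0.4,-0.4,0,0,0,-0.31,0.15,0.4,-0.48,0,0,0.01,-0.42,0.2,0.4,-0.48,0,0,0.02,-0.5,0.24,0.4]}}

```text
t: 8.78
eef_pos: [0.4549, -0.0546, 0.1844]
ee_rot: [3.086, 1.563, 3.096]
ft_force: [0.2, 0.6, -2.8]
gripper_width: 0.0529
```

{"method": "drive_tool", "body": {"steps": [0,0,0,0,-0.07,0,0.4,0,0,0,0,-0.08,0,0.4,0,0,0,0,-0.09,0,0.4]}}

```text
t: 9.15
eef_pos: [0.456, -0.097, 0.1853]
ee_rot: [2.903, 1.564, 2.914]
ft_force: [-0.3, -0.1, -3.7]
gripper_width: 0.0527
```

```bash
python3 - <<'E'
from h import *
s,P,Rc=cur();print(s["t"],P,s["gripper_width"],s["ft_force"])
print(np.degrees(np.arctan2(*Rc.as_matrix()[[1,0],2])))
rows([[*SO[:2],.15],[*SO[:2],.110],[*SO[:2],.051]],down(SY))
f=shot("top");crop(f,340,120,480,240,5,"pics/t10.png");g=shot("scene");crop(g,320,90,460,250,5,"pics/s10.png")
E
```

```text
9.15 [ 0.45598064 -0.09697515  0.1852541 ] 0.05269269902587303 [-0.3239053  -0.05575662 -3.73111973]
0.6119980375668543
turn [-0.    -0.009 -0.002] shift [ 0.07  -0.007  0.014]
turn [-0.    -0.009 -0.002] shift [ 0.15  -0.007  0.015]
turn [-0.    -0.009 -0.002] shift [ 0.268 -0.007  0.016]
```

View pics/s10.png

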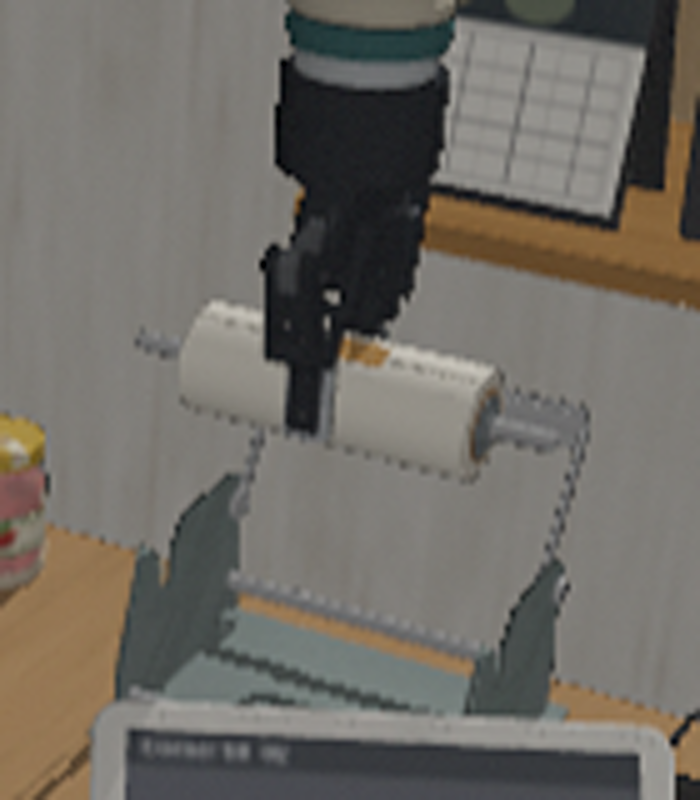

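View pics/t10.png

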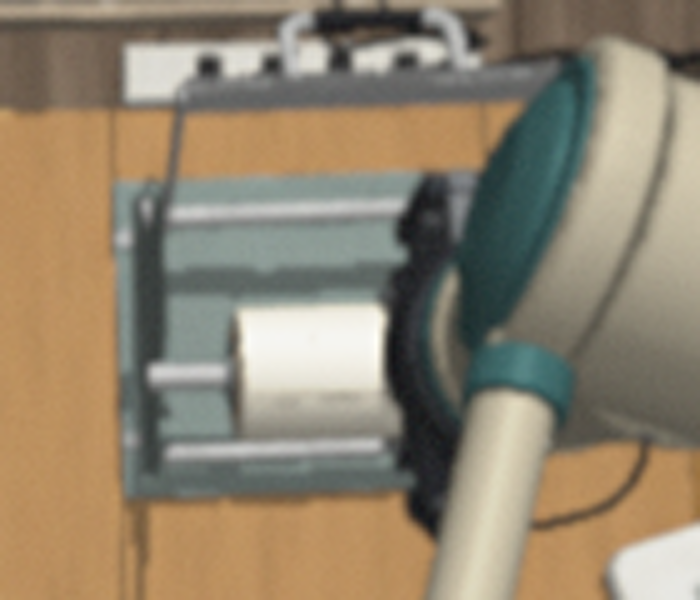

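```bash
python3 - <<'E'
from h import *
s,P,Rc=cur(); M=Rc.as_matrix()
g=shot("scene");f=shot("top")
ax=-M[:,1]
for z in (.0187,.0150):
    c=P-M[:,0]*z
    print((proj(g,[c+.107*ax,c-.107*ax])-[320,90])*5, (proj(f,[c+.107*ax,c-.107*ax])-[340,120])*5)
pts=[stand([x,y,z]) for y in(.0925,-.0925) for x,z in((-.019,.099),(-.007,.084),(-.007,.065),(.007,.065),(.007,.084),(.019,.099))]
im=cv2.resize(g["frame"][150:240,330:450,::-1],None,fx=6,fy=6,interpolation=cv2.INTER_CUBIC)
for k in(0,6):
    q=((proj(g,pts[k:k+6])-[330,150]+.5)*6).astype(int); cv2.polylines(im,[q.reshape(-1,1,2)],False,(0,0,255),1)
cv2.imwrite("pics/ov.png",im)
E
```

```text
[[549.08332362 435.2995093 ]
 [132.83511399 331.41385739]] [[680.12643645 359.17865755]
 [144.0801976  374.94253149]]
[[548.04241889 442.69927988]
 [132.49234958 338.32219228]] [[676.82126404 359.73712472]
 [143.13819418 375.43043453]]
```

View pics/ov.png

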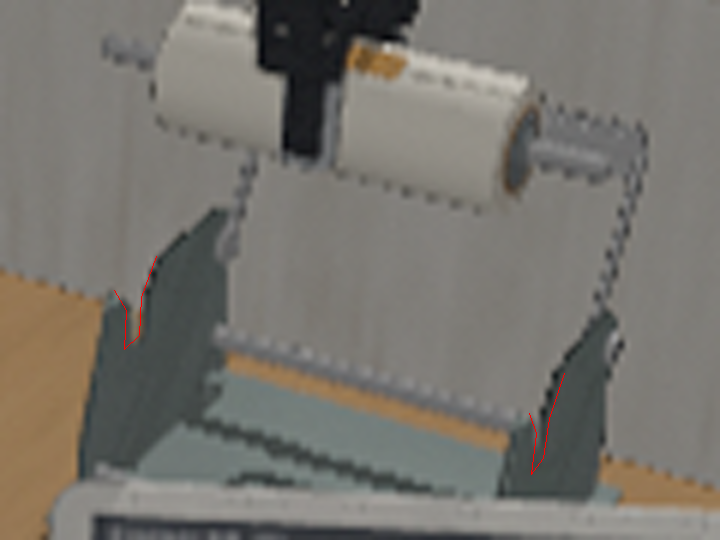

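{"method": "drive_tool", "body": {"steps": [0,-0.009,0,0.05,0,0.014,0.4,0,-0.009,0,0.09,0,0.014,0.4,0,-0.009,0,0.11,0,0.014,0.4,0,-0.009,0,0.11,0,0.014,0.4]}}

```text
t: 9.85
eef_pos: [0.4636, -0.0969, 0.1315]
ee_rot: [0.048, 1.568, 0.06]
ft_force: [0.4, -0.0, -1.8]
gripper_width: 0.0525
```

```bash
python3 - <<'E'
from h import *
s,P,Rc=cur();print(s["t"],P,s["gripper_width"],s["ft_force"])
M=Rc.as_matrix();print(M[:,0])
rows([[SO[0],-.0975,.09],[SO[0],-.0975,.0515]],down(SY))
f=shot("top");crop(f,340,120,480,240,5,"pics/t11.png");g=shot("scene");crop(g,330,130,450,230,6,"pics/s11.png")
E
```

```text
9.85 [ 0.46360685 -0.09686584  0.13150326] 0.05251250669826708 [ 0.36395822 -0.04764457 -1.81832365]
[ 2.45341537e-03  1.47391631e-04 -9.99996980e-01]
turn [ 0.001  0.003 -0.   ] shift [ 0.083 -0.001 -0.001]
turn [ 0.001  0.003 -0.   ] shift [ 0.16  -0.001 -0.002]
```

View pics/s11.png

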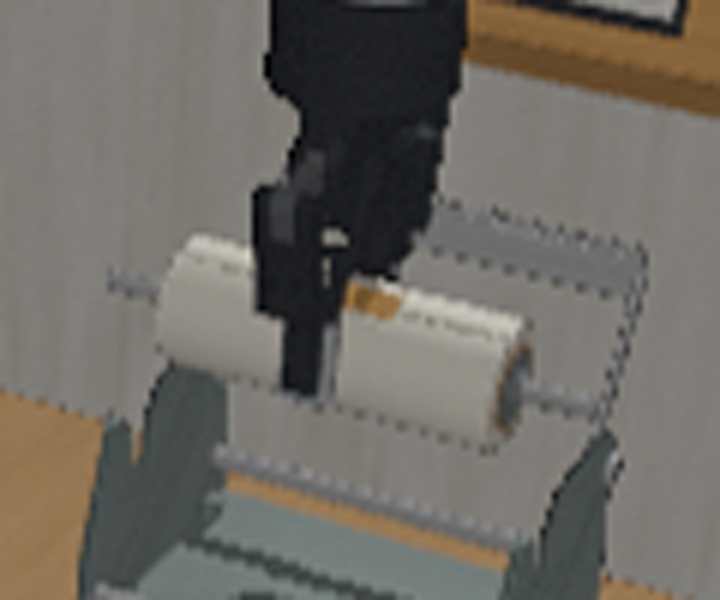

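View pics/t11.png

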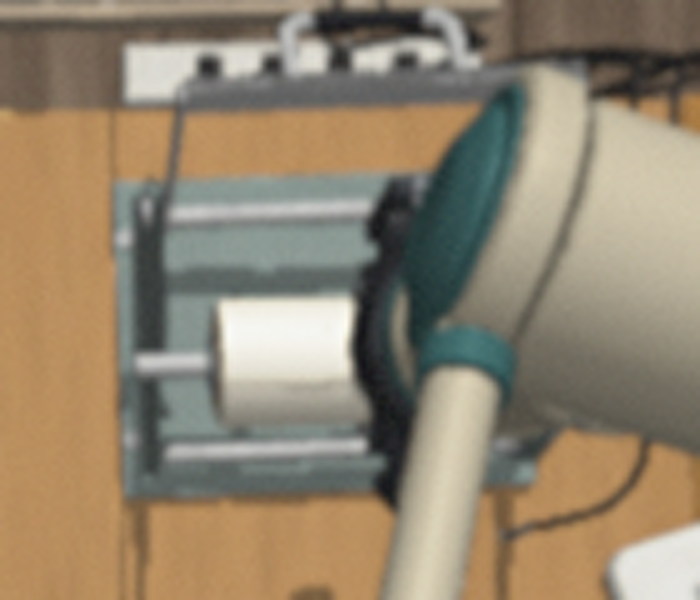

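{"method": "drive_tool", "body": {"steps": [0,0,0,0.05,0,-0.001,0.4,0,0,0,0.08,0,-0.001,0.4,0,0,0,0.11,0,-0.001,0.4,0,0,0,0.13,0,-0.001,0.4]}}

```text
t: 10.45
eef_pos: [0.4643, -0.0978, 0.0671]
ee_rot: [-0.188, 1.566, -0.177]
ft_force: [-0.7, 0.1, -3.2]
gripper_width: 0.0525
```

{"method": "drive_tool", "body": {"steps": [0,0,0,0.01,0,0,0.4,0,0,0,0.022,0,0,0.4,0,0,0,0.028,0,0,0.4,0,0,0,0.028,0,0,0.4]}}

```text
t: 10.95
eef_pos: [0.4638, -0.0976, 0.0529]
ee_rot: [-0.114, 1.567, -0.102]
ft_force: [-1.3, -0.4, -2.7]
gripper_width: 0.0526
```

```bash
python3 - <<'E'
from h import *
s,P,Rc=cur();print(s["t"],P,s["gripper_width"],s["ft_force"],s["torque"])
f=shot("top");crop(f,340,120,480,240,5,"pics/t12.png");g=shot("scene");crop(g,330,130,450,230,6,"pics/s12.png")
E
```

```text
10.95 [ 0.46377297 -0.09756017  0.05286632] 0.05256509373758533 [-1.25265502 -0.4019293  -2.69158417] [-0.02390407 -0.00139677 -0.01244726]
```

View pics/s12.png

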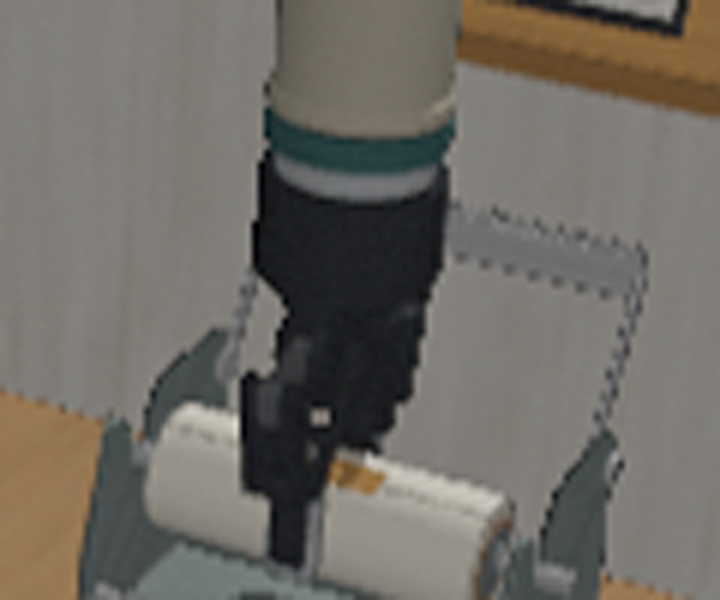

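View pics/t12.png

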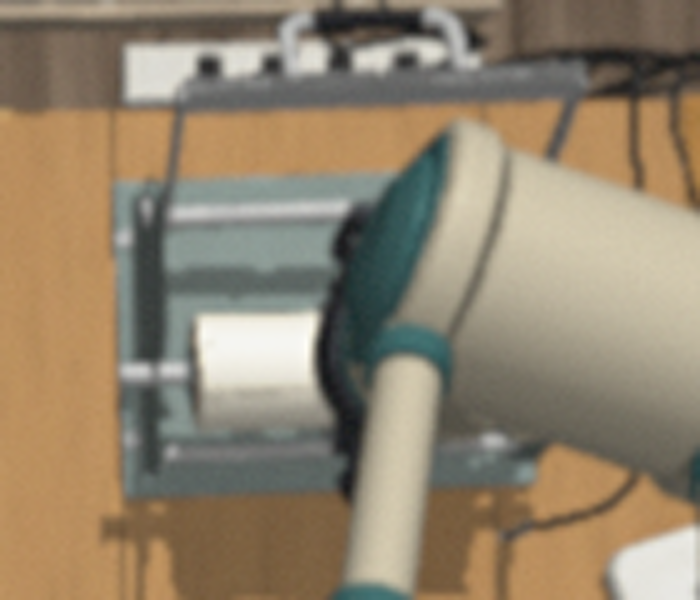

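{"method": "drive_tool", "body": {"steps": [0,0,0,0.006,0,0,0.4,0,0,0,0.008,0,0,0.4]}}

```text
t: 11.3
eef_pos: [0.4645, -0.0978, 0.0509]
ee_rot: [-0.207, 1.565, -0.196]
ft_force: [-4.2, 1.1, 20.6]
gripper_width: 0.0524
```

{"method": "drive_tool", "body": {"steps": [0,0,0,-0.003,0,0,0.55,0,0,0,-0.003,0,0,0.8,0,0,0,-0.003,0,0,0.85]}}

```text
t: 11.68
eef_pos: [0.4641, -0.0977, 0.0505]
ee_rot: [-0.155, 1.566, -0.144]
ft_force: [0.3, -0.0, 0.7]
gripper_width: 0.0723
```

{"method": "drive_tool", "body": {"steps": [0,0,0,-0.04,0,0,0.85,0,0,0,-0.12,0,0,0.85,0,0,0,-0.24,0,0,0.85,0,0,0,-0.36,0,0,0.6,0,0,0,-0.42,0,0,0.3]}}

```text
t: 12.3
eef_pos: [0.4643, -0.0979, 0.2639]
ee_rot: [-0.271, 1.561, -0.26]
ft_force: [0.2, 0.0, -0.7]
gripper_width: 0.0368
```

```bash
python3 - <<'E'
from h import *
s,P,Rc=cur();print(s["t"],P,s["gripper_width"],s["ft_force"],s["joint_pos"].round(2))
f=shot("top");crop(f,340,100,480,220,5,"pics/t13.png");g=shot("scene");crop(g,330,130,450,230,6,"pics/s13.png")
E
```

```text
12.3 [ 0.46427083 -0.09794023  0.26388305] 0.03684665005902748 [ 0.24951607  0.04382293 -0.69930126] [-0.36  0.1   1.65  0.    1.38 -0.37]
```

View pics/s13.png

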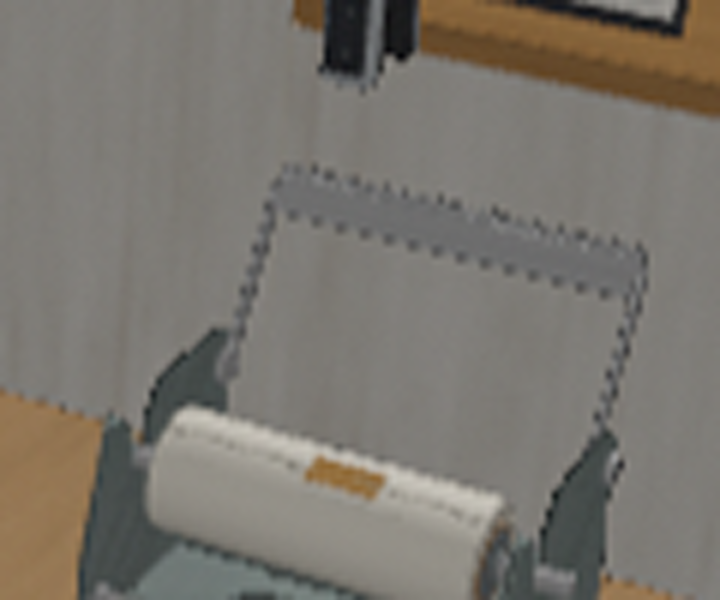

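View pics/t13.png

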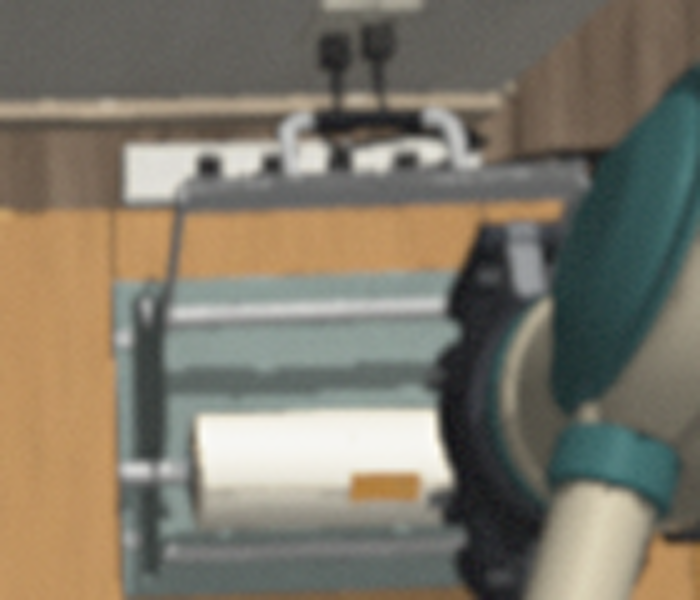

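```bash
python3 - <<'E'
from h import *
f=shot("top");g=shot("scene")
for z in(-.6,-.75,-.9): print(z,unproj(f,[(100,127),(430,123)],z).round(3).tolist())
# handle predicted vs seen at crop (378,122)/5+(340,100)
h=stand([.150,0,.134]); print(h,(proj(f,[h])-[340,100])*5)
# wall-shadow / scene rows: bottom of wall at the left of desk
for x in(.62,.66,.70,.75,.8): print(x,proj(g,[[x,-.1,.1],[x,-.1,.0]]).round(0).tolist())
rows([[h[0]+.035,h[1],.25]],down(SY))
crop(g,340,60,540,200,4,"pics/wall.png")
E
```

```text
-0.6 [[0.786, 0.998, -0.6], [0.773, -0.32, -0.6]]
-0.75 [[0.819, 1.081, -0.75], [0.806, -0.359, -0.75]]
-0.9 [[0.853, 1.163, -0.9], [0.838, -0.397, -0.9]]
[ 0.61299093 -0.09865003  0.134     ] [[368.69711712 118.21039554]]
0.62 [[410.0, 181.0], [406.0, 213.0]]
0.66 [[415.0, 176.0], [411.0, 207.0]]
0.7 [[420.0, 171.0], [416.0, 202.0]]
0.75 [[427.0, 165.0], [423.0, 195.0]]
0.8 [[433.0, 160.0], [428.0, 189.0]]
turn [0.    0.005 0.001] shift [ 0.021 -0.007  0.37 ]
```

View pics/wall.png

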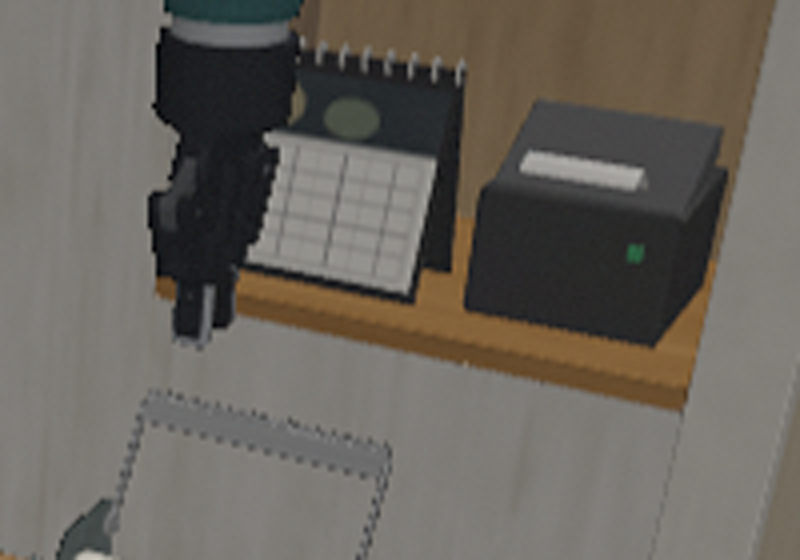

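{"method": "drive_tool", "body": {"steps": [0,0,0,0,-0.003,0.12,0,0,0,0,0,-0.003,0.24,0,0,0,0,0,-0.003,0.34,0,0,0,0,0.02,-0.003,0.375,0,0,0,0,0.08,-0.003,0.38,0]}}

```text
t: 13.12
eef_pos: [0.6541, -0.0969, 0.219]
ee_rot: [-0.123, 1.568, -0.111]
ft_force: [-0.5, -1.2, 0.4]
gripper_width: -0.0003
```

```bash
python3 - <<'E'
from h import *
s,P,Rc=cur();print(s["t"],P,s["gripper_width"],s["ft_force"])
h=stand([.150,0,.134])
rows([[h[0]+.035,h[1],.113]],down(SY))
E
```

```text
13.125 [ 0.65408093 -0.09691126  0.21900308] -0.00026286897800058886 [-0.53218481 -1.17827455  0.42799435]
turn [0.001 0.004 0.   ] shift [ 0.212 -0.003 -0.013]
```

{"method": "drive_tool", "body": {"steps": [0,0,0,0.08,0,-0.005,0,0,0,0,0.16,0,-0.005,0,0,0,0,0.2,0,-0.005,0,0,0,0,0.2,0,-0.005,0]}}

```text
t: 13.62
eef_pos: [0.6477, -0.0964, 0.1173]
ee_rot: [2.8, 1.566, 2.811]
ft_force: [-0.3, -0.1, -0.2]
gripper_width: 0.0
```

```bash
python3 - <<'E'
from h import *
s,P,Rc=cur();print(s["t"],P,s["gripper_width"],s["ft_force"])
f=shot("top");crop(f,340,80,480,200,5,"pics/t14.png");g=shot("scene");crop(g,330,90,470,210,5,"pics/s14.png")
# push path: contact tip centre offset +.0205 in x from handle, tip z = hz-.019
a0=np.arctan2(.0255,-.0858)
for th in np.arange(2.2,.9,-.15):
    a=a0-th; h=stand([.075+.0895*np.cos(a)+.0205,0,.085+.0895*np.sin(a)-.017]); print(round(th,2),h.round(4),(Rc.inv().apply(h-P)/.5).round(3))
E
```

```text
13.625 [ 0.64772915 -0.09635433  0.11731409] 4.776359211645713e-06 [-0.28651673 -0.09695988 -0.2423599 ]
2.2 [ 0.6296 -0.0985  0.1224] [-0.01  -0.004 -0.036]
2.05 [ 0.6207 -0.0986  0.1324] [-0.03  -0.004 -0.054]
1.9 [ 0.6104 -0.0987  0.1409] [-0.047 -0.004 -0.075]
1.75 [ 0.5989 -0.0988  0.1479] [-0.061 -0.004 -0.098]
1.6 [ 0.5865 -0.0989  0.153 ] [-0.071 -0.004 -0.123]
1.45 [ 0.5735 -0.0991  0.1562] [-0.077 -0.004 -0.149]
1.3 [ 0.5601 -0.0992  0.1575] [-0.08  -0.004 -0.176]
1.15 [ 0.5467 -0.0994  0.1567] [-0.078 -0.004 -0.202]
1.0 [ 0.5336 -0.0995  0.154 ] [-0.072 -0.004 -0.229]
```

View pics/t14.png

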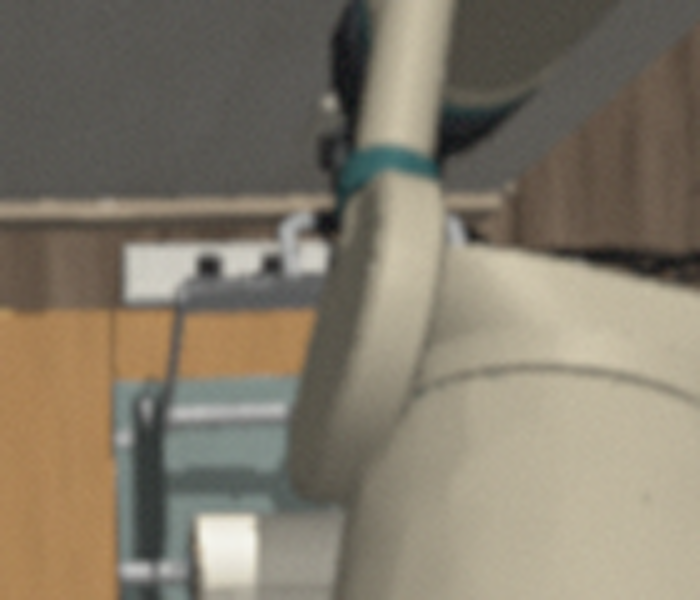

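View pics/s14.png

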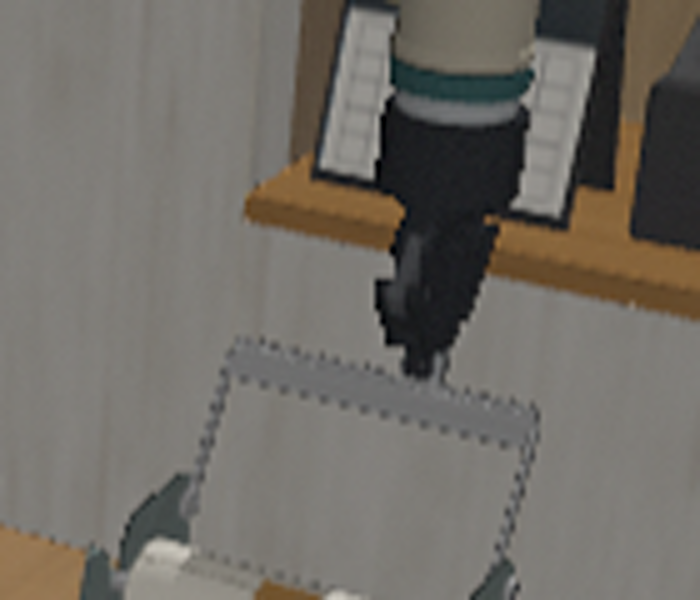

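{"method": "drive_tool", "body": {"steps": [0,0,0,-0.01,-0.004,-0.034,0,0,0,0,-0.03,-0.004,-0.054,0,0,0,0,-0.047,-0.004,-0.075,0,0,0,0,-0.061,-0.004,-0.098,0,0,0,0,-0.071,-0.004,-0.123,0]}}

```text
t: 14.35
eef_pos: [0.5946, -0.1003, 0.1617]
ee_rot: [-0.15, 1.551, -0.139]
ft_force: [8.6, 0.9, 12.8]
gripper_width: -0.0
```

```bash
python3 - <<'E'
from h import *
s,P,Rc=cur();print(s["t"],P,s["gripper_width"],s["ft_force"])
g=shot("scene");crop(g,330,90,470,210,5,"pics/s15.png")
E
```

```text
14.35 [ 0.59462564 -0.10030572  0.16172217] -2.0004438386879807e-05 [ 8.58684673  0.91263091 12.75409465]
```

View pics/s15.png

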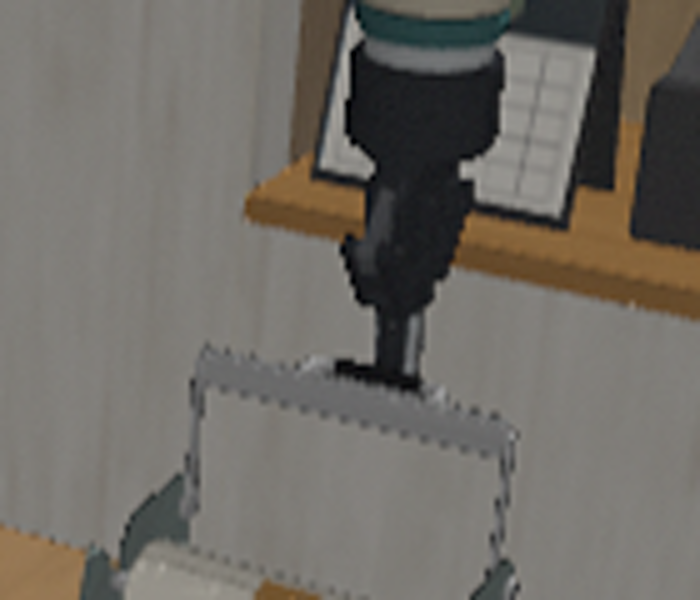

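```bash
python3 - <<'E'
from h import *
g=shot("scene");s,P,Rc=cur()
a0=np.arctan2(.0255,-.0858)
for th in np.arange(2.1,1.3,-.1):
    a=a0-th;b=np.pi+.175-th
    h=stand([.075+.0895*np.cos(a),0,.085+.0895*np.sin(a)]); e=stand([.075+.08*np.cos(b),.084,.085+.08*np.sin(b)]);e2=stand([.075+.08*np.cos(b),-.084,.085+.08*np.sin(b)])
    print(round(th,2),h.round(3),((proj(g,[h,e,e2])-[330,90])*5).round(0).tolist())
print(((proj(g,[P])-[330,90])*5))
crop(g,380,140,440,190,12,"pics/s15b.png")
E
```

```text
2.1 [ 0.603 -0.099  0.146] [[393.0, 389.0], [221.0, 353.0], [525.0, 428.0]]
2.0 [ 0.597 -0.099  0.152] [[389.0, 382.0], [215.0, 354.0], [520.0, 429.0]]
1.9 [ 0.59  -0.099  0.158] [[385.0, 377.0], [209.0, 356.0], [515.0, 432.0]]
1.8 [ 0.582 -0.099  0.163] [[381.0, 374.0], [202.0, 360.0], [510.0, 436.0]]
1.7 [ 0.574 -0.099  0.167] [[376.0, 372.0], [195.0, 365.0], [505.0, 442.0]]
1.6 [ 0.566 -0.099  0.17 ] [[370.0, 372.0], [188.0, 371.0], [499.0, 449.0]]
1.5 [ 0.557 -0.099  0.172] [[364.0, 373.0], [182.0, 379.0], [493.0, 458.0]]
1.4 [ 0.549 -0.099  0.174] [[358.0, 376.0], [175.0, 388.0], [487.0, 468.0]]
[[391.11529787 367.97235657]]
```

View pics/s15b.png

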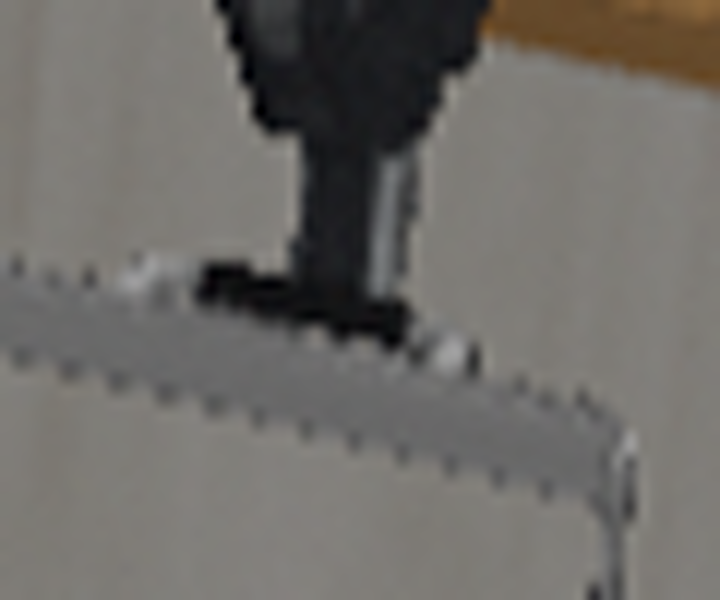

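{"method": "drive_tool", "body": {"steps": [0,0,0,-0.06,0,0.02,0,0,0,0,-0.06,0,0.12,0,0,0,0,0,0,0.15,0,0,0,0,0.08,0,0.15,0,0,0,0,0.1,0,0.15,0]}}

```text
t: 15.08
eef_pos: [0.6614, -0.0982, 0.1043]
ee_rot: [2.828, 1.567, 2.84]
ft_force: [-0.7, -0.6, -0.2]
gripper_width: -0.0004
```

```bash
python3 - <<'E'
from h import *
s,P,Rc=cur();print(s["t"],P,s["gripper_width"],s["ft_force"])
g=shot("scene");crop(g,330,90,470,210,5,"pics/s16.png")
h=stand([.1497,0,.1343]);rows([h[0]+.03,h[1],.1],down(SY))
E
```

```text
15.075 [ 0.66140037 -0.09821288  0.10433252] -0.0004148294715581161 [-0.71505117 -0.58778883 -0.15004105]
turn [ 0.    -0.003 -0.001] shift [ 0.009 -0.    -0.038]
```

View pics/s16.png

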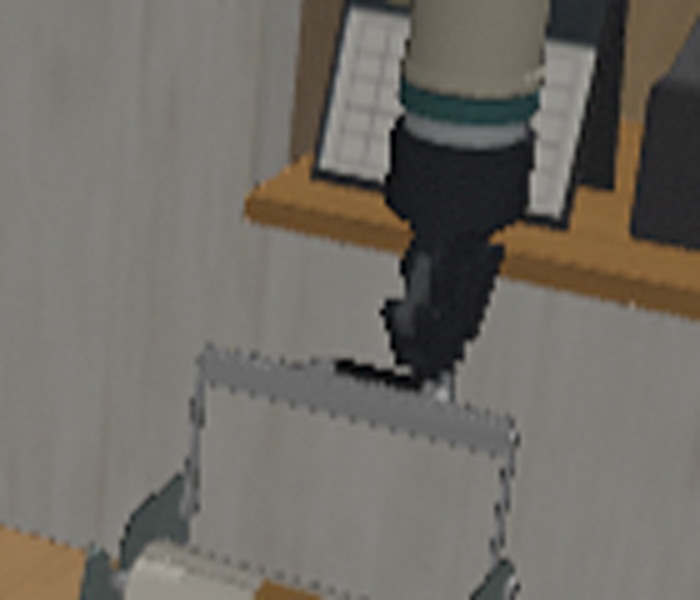

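{"method": "drive_tool", "body": {"steps": [0,0,0,-0.03,0,-0.06,0,0,0,0,-0.051,0,-0.11,0,0,0,0,-0.051,0,-0.14,0,0,0,0,-0.051,0,-0.165,0,0,0,0,-0.051,0,-0.185,0]}}

```text
t: 15.75
eef_pos: [0.5795, -0.1006, 0.1384]
ee_rot: [-0.136, 1.547, -0.126]
ft_force: [7.2, 3.8, 27.1]
gripper_width: 0.0
```

```bash
python3 - <<'E'
from h import *
s,P,Rc=cur();print(s["t"],P,s["gripper_width"],s["ft_force"])
g=shot("scene");crop(g,330,90,470,210,5,"pics/s17.png")
E
```

```text
15.75 [ 0.57946063 -0.10061332  0.13838329] 3.389048964338982e-05 [ 7.22504895  3.79233446 27.10317532]
```

View pics/s17.png

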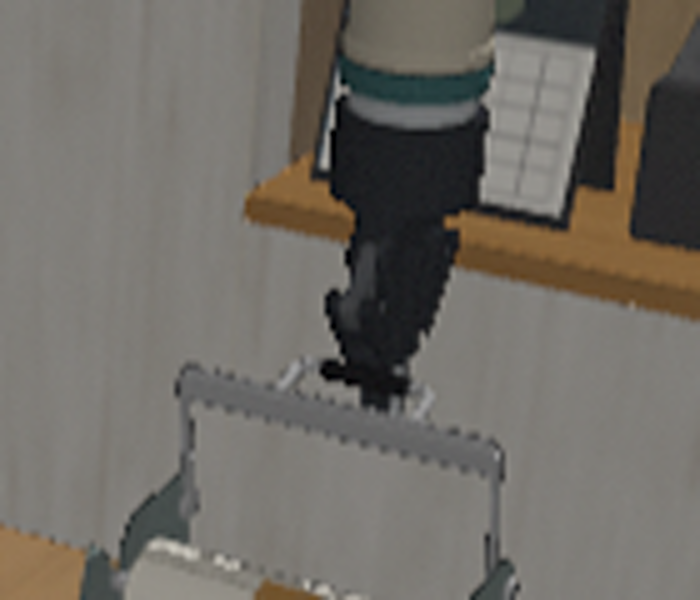

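{"method": "drive_tool", "body": {"steps": [0,0,0,-0.04,0,0.0,0,0,0,0,-0.044,0,-0.02,0,0,0,0,-0.046,0,-0.04,0,0,0,0,-0.046,0,-0.06,0,0,0,0,-0.046,0,-0.08,0]}}

```text
t: 16.42
eef_pos: [0.5303, -0.1, 0.1538]
ee_rot: [0.182, 1.569, 0.193]
ft_force: [-0.4, -1.3, 0.6]
gripper_width: 0.0002
```

```bash
python3 - <<'E'
from h import *
s,P,Rc=cur();print(s["t"],P,s["gripper_width"],s["ft_force"])
g=shot("scene");crop(g,330,90,470,210,5,"pics/s18.png")
E
```

```text
16.425 [ 0.5303163  -0.10004386  0.15375141] 0.0002156857613619356 [-0.3892096  -1.27938779  0.56231202]
```

View pics/s18.png

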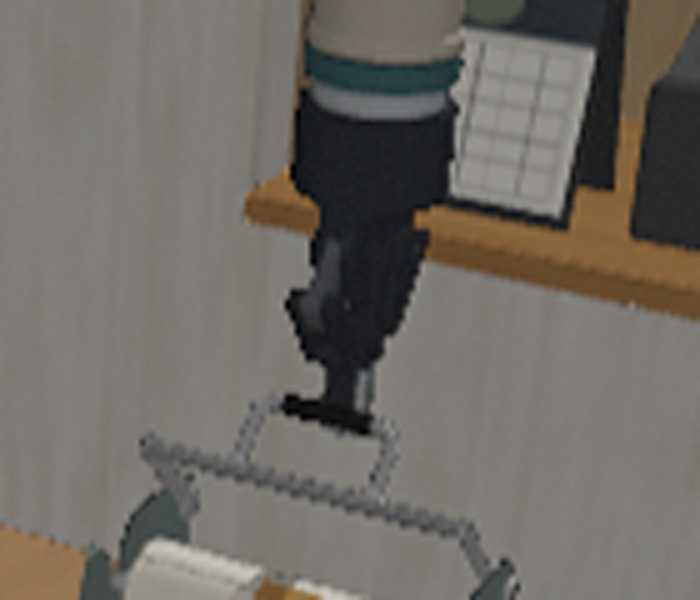

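{"method": "drive_tool", "body": {"steps": [0,0,0,-0.02,0,0.03,0,0,0,0,-0.1,0,0.04,0,0,0,0,-0.2,0,0.04,0,0,0,0,-0.25,0,0.04,0,0,0,0,-0.25,0,0.04,0]}}

```text
t: 17.1
eef_pos: [0.5522, -0.1003, 0.2815]
ee_rot: [-0.229, 1.563, -0.218]
ft_force: [-0.4, 0.2, 0.2]
gripper_width: -0.0002
```

{"method": "drive_tool", "body": {"steps": [0,0,0,0,0,0,0,0,0,0,0,0,0,0,0,0,0,0,0,0,0,0,0,0,0,0,0,0,0,0,0,0,0,0,0]}}

```text
t: 17.73
eef_pos: [0.5515, -0.1, 0.2796]
ee_rot: [-0.114, 1.567, -0.103]
ft_force: [-0.1, 1.2, -0.3]
gripper_width: 0.0
```

{"method": "drive_tool", "body": {"steps": [0,0,0,0,0.4,-0.1,0,0,0,0,0,0.4,-0.1,0,0,0,0,0,0.4,-0.1,0,0,0,0,0,0.4,-0.1,0,0,0,0,0,0.4,-0.1,0]}}

```text
t: 18.35
eef_pos: [0.4992, 0.1, 0.2797]
ee_rot: [-0.273, 1.566, -0.259]
ft_force: [0.0, -0.3, 0.4]
gripper_width: 0.0
```

```bash
python3 - <<'E'
from h import *
s,P,Rc=cur();print(s["t"],P,s["ft_force"])
f=shot("top");crop(f,340,120,480,240,5,"pics/t19.png");g=shot("scene");crop(g,280,140,450,250,4,"pics/s19.png")
for th in (.2,.38,.55,.8):
    a=np.arctan2(.0255,-.0858)-th; h=stand([.075+.0895*np.cos(a),0,.085+.0895*np.sin(a)])
    print(th,(proj(f,[h])-[340,120])*5,(proj(g,[h])-[280,140])*4)
print("jar",unproj(f,[np.array([517,145])/6+np.array([220,140])-.4],.085))
cv2.imwrite("pics/topf.png",f["frame"][:,:,::-1])
E
```

```text
18.35 [0.49917641 0.10001888 0.27967614] [ 0.04011201 -0.30430443  0.35022713]
0.2 [[378.61950526 370.98944107]] [[421.37399422 221.11294139]]
0.38 [[384.55547619 349.03164255]] [[429.16767634 195.99095694]]
0.55 [[389.28932599 323.07505893]] [[437.6932391 173.4328333]]
0.8 [[394.2914903  277.33019421]] [[451.63159856 143.94824681]]
jar [[0.53556806 0.14098602 0.085     ]]
```

View pics/t19.png

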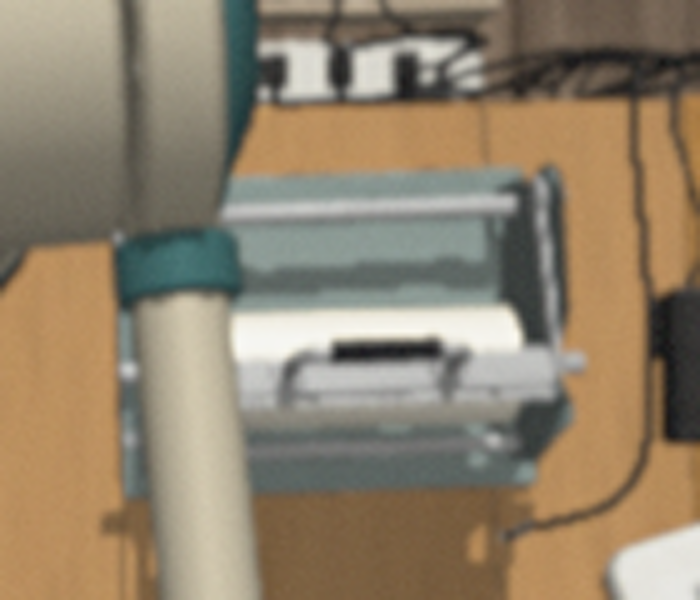

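View pics/s19.png

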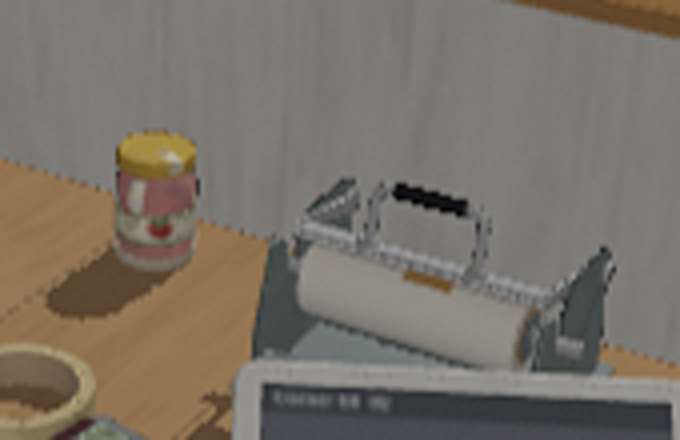

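View pics/topf.png

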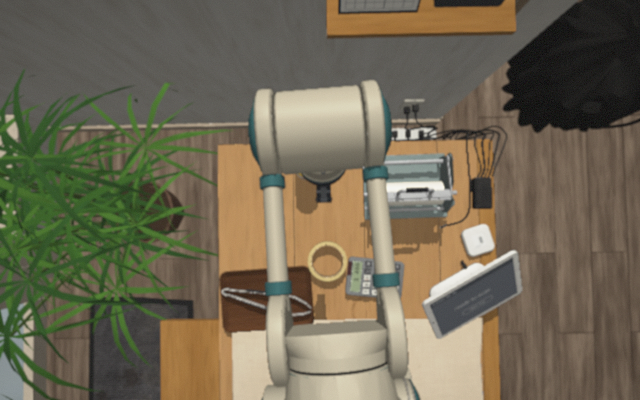

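{"method": "drive_tool", "body": {"steps": [0,0,0,0,0.2,-0.1,0,0,0,0,0,0.2,-0.1,0,0,0,0,0,0.2,-0.1,0,0,0,0,0,0.2,-0.1,0]}}

```text
t: 18.95
eef_pos: [0.4492, 0.1975, 0.2792]
ee_rot: [-0.368, 1.566, -0.358]
ft_force: [0.2, -0.1, -0.7]
gripper_width: -0.0001
```

```bash
python3 - <<'E'
from h import *
f=shot("top");crop(f,290,120,480,240,4,"pics/t20.png");print(status.get_obs()["qd"].round(3))
E
```

```text
[-0.006  0.     0.001  0.005  0.002  0.002]
```

View pics/t20.png

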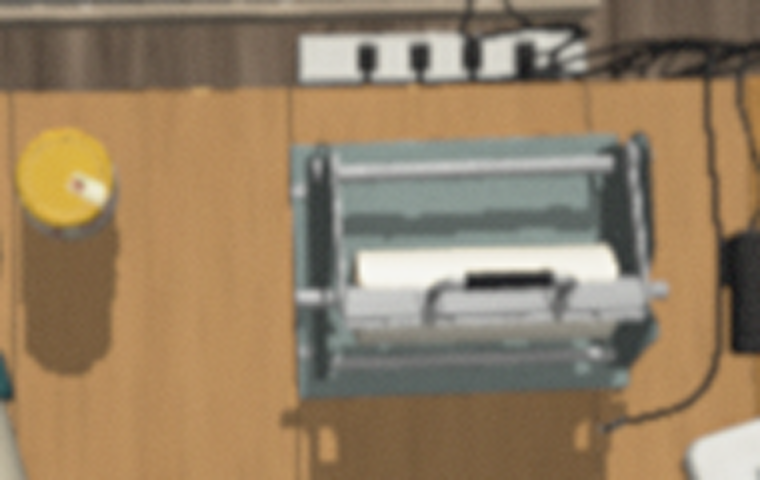

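The roll lies in both slots: the spindle tips show at (303,296) and (660,290). The bar rests across the paper, the jar is where it was, and the arm is clear.

```bash
python3 -c "
from workcell import manip
print(manip.close_job())"
```

```text
the job is handed in; nothing more can be done
None
```

The roll is loaded and the job is handed in, at about 19 s on the robot's clock; no verdict was reported.

- **Bar back:** I pinched the handle, swung the bar to about 1.87 rad and let go. It fell back to its stop and stayed there.
- **Roll in:** I gripped the roll across its middle, lowered the spindle into both slots until it bottomed (about 20 N, tool at z = 51 mm as expected), then released it.
- **Bar forward:** I pushed the handle from behind until the bar fell onto the paper. The first push slipped on top of the handle (about 13 N), so I backed off and pushed again from lower down. That pressed on the handle with up to 27 N before I raised the fingers and finished the swing. I can't tell whether the fingers or the gripper's body took that load; either way it is under the 40 N limit.

In the last pictures both spindle ends lie in their slots and the handle is where a bar angle of about 0.38 rad puts it, so the bar rests on the roll. The jar looks unmoved, and the arm was still and clear of everything. None of these checks disagreed. The one thing I couldn't see directly was the slot bottoms, so I judged the seating from the contact force, the tool height and the bar's angle.

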